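Spring check of a tilting mirror mount

TASK

Check the spring of the mirror mount with a fingertip: push the yellow-knobbed arrest lever fully aside to free the tilt plate, then gently press the black pad on the plate's sprung corner down until the pointer has carried the blue rider level with the white line of the red set tab (anywhere within the tab's own height will do), no farther. Let the plate rise back by itself and leave the lever aside. Keep off the mirror, pointer, rider and tab, and leave the loose things round the mount where they are.

Things in the scene. Friction and masses are not known exactly. Their poses are not given: they have to be found in the camera images.
- mount: Fixed mirror mount. Origin on the bench, z up; offsets below are in this frame, mm. Black base plate 160 (x) x 320 (y) x 12 centred at [0, 20]; on it a tilt plate turning about the line along x through y -30, z 62, sprung corner to the right (-y), and at [-32, 142] a white scale plate 44 x 85 facing -x with ticks every 5 mm; its top, z 118, is the mount's highest point.
- tilt_plate (a joint): Tilt of the aluminium plate (112 x 164 x 8 mm, top at z 66) in rad: 0 at rest on its stop, growing as the pad is pressed, hard end at 0.30. A spring pushes it back with 0.18 N m at rest plus 1.5 N m per rad: 2.6 N at the pad starts it, 5 to 8 N bring it to the set tab. 0.1 rad lowers the pad by 7 mm and raises the pointer tip by 16 mm.
- corner_pad (a point): Top centre of the domed black rubber pad (23 mm across) in a brass seat on the near right corner of the tilt plate: at [-35, -100, 78] with the plate at rest. Press here, straight down: 7 to 16 mm are needed.
- arrest (a joint): Turn of the steel arrest lever, rad: found at 0 to 0.15, its brass tongue under the plate's near edge so that the plate cannot go down. It turns about a vertical pivot, clockwise seen from above (the yellow knob, nearest the robot, goes left, to +y), up to a stop at 1.4; the tongue is clear from about 1.0, and fully aside means over 1.05. It stays where left (about 0.6 N at the knob).
- lever_knob (a point): Top centre of the upright yellow knob (15 mm diameter, 32 mm tall, top at z 90.5, underside at z 58.5) on the lever's handle, 48 mm from the pivot; at [-125, -80] with the lever at 0. The lever's bar lies under it at z 48 to 55, about 40 mm above the bench.
- lever_pivot (a point): Top of the lever's vertical pivot pin, at [-77, -80, 57]; fixed to the mount.
- pointer_tip (a point): Tip of the thin black pointer on the tilt plate, in front of the scale: at [-45, 132, 62] with the plate at rest. Going up, it lifts the rider.
- rider (a joint): Height in m of the blue drag rider (14 x 10 x 9 mm, with a thin blue fin 34 mm wide) above its home on the upright rod before the scale. The pointer pushes it up and friction leaves it there, so it shows the farthest travel and cannot be brought down. It starts 0 to 3 mm up. Once the pointer touches it, 1 mm down at the pad raises it 2.3 mm.
- rider_line (a point): Middle line of the rider's blue fin, near the tab: at [-43, 152, 65.5] at home.
- set_tab (a joint): Height in m of the red set tab clamped to the scale's left edge, on the same zero as the rider: when both joints read the same, the rider's fin is level with the tab's white line. It is found at 18 to 36 mm and stays there.
- tab_line (a point): The white line of the red set tab (the red tip is 11 mm high, the line runs through its middle), given at the place where the rider's fin comes level with it: at [-43, 152, 65.5] plus the tab's height.
- mirror: Round mirror, 56 mm across in a black ring of 68 mm, lying flat on the tilt plate with its middle at [12, -26], face at z 77. Must not be touched. Origin: on the tilt axis.
- lens_tissue: Flat carton, 64 x 100 x 10 mm, loose, lying in front of the mount's left part, about 150 mm nearer than its origin; origin under its centre.
- methanol: Clear dropper bottle, 50 mm in diameter, 132 mm tall, loose, standing to the right of the mount; origin under its centre.
- forceps: Steel forceps, 129 mm long, 10 mm high, loose, lying behind the mount; origin under the centre.
- cell_jar: White screw-cap jar, 27 mm in diameter, 51 mm tall, loose, standing to the near right of the mount; origin under its centre.
- rider_block: The blue block of the rider, as a solid; the robot must not touch it.
- tab_block: The red set tab, as a solid; the robot must not touch it.
- pointer: The black pointer, as a solid, running from the plate's near left corner to the scale; the robot must not touch it. Origin: on the tilt axis.
- plate: The aluminium tilt plate with its pad, as a solid. Origin: on the tilt axis.

How it is judged:
On the way, in this order (a step that is already met when the one before it is completed fails the run):
1. the arrest lever is pushed aside (value of joint arrest above 1.05 rad), for 0.1 s.
2. the pad is pressed until the pointer has carried the rider level with the set tab (distance between rider_line and tab_line below 0.0055 m and value of joint tilt_plate above 0.08 rad and contact force between the fingers and plate above 0.5 N), for 0.1 s.
At the end, for the whole second after the job is handed in: The rider stands level with the set tab's line within 5.5 mm (half the tab), the tilt plate is back at rest (under 0.015 rad) and the arrest lever is aside (over 1.05 rad) (distance between rider_line and tab_line below 0.0055 m and value of joint tilt_plate below 0.015 rad and value of joint arrest above 1.05 rad); the robot touches nothing.
It fails at once if the robot touches the mirror (contact force between any of the fingers, the arm and mirror above 0.3 N).
It fails at once if the robot touches the pointer, the rider or the set tab (contact force between any of the fingers, the arm and pointer above 0.3 N or contact force between any of the fingers, the arm and rider_block above 0.3 N or contact force between any of the fingers, the arm and tab_block above 0.3 N).
It fails at once if the plate is pressed with more than 25 N (contact force between the fingers and plate above 25 N).
It fails at once if a loose thing beside the mount is moved by more than 15 mm, lifted or knocked over (distance of any of lens_tissue, methanol, forceps, cell_jar from where it was at the start of the episode above 0.015 m or angle between any of methanol, cell_jar's own z axis and vertical above 0.4 rad).
It also fails if it takes over 45 s, if anything falls off the work surface, if the arm or the gripper's body presses on something with over 40 N, if the wrist force passes 120 N, or if a joint passes its speed limit or range.

ROBOT

A 7-joint arm with a two-finger parallel gripper is mounted at the origin on the work surface; the furniture and walls round the work are solid. World frame = base frame: x ahead of the robot, y to its left, z up, the work surface at z = 0. Lengths are in m, angles in rad, forces in N, time in s.
With the tool pointing down it reaches from about 0.4 to 0.85 m from the base axis. Payload 10.4 kg.
Tool frame: the origin (TCP) lies at the very end of the fingers, on their centre line; the grasp point (between the pads) lies 19 mm behind it; z points along the fingers, y is the direction in which the jaws open and shut (so a half turn about z gives the same grasp; the last joint's range is limited). The gripper opens to 87 mm and grips with 3 to 60 N. Pads are 19 mm wide; open, the fingers measure 117 mm over their backs; the gripper's body (75 mm by 190 mm) begins 51 mm behind the grasp point.
Start: joints at [-1.187, 0.332, -0.065, 1.46, 0.022, 1.35, -0.088], TCP at [0.247, 0.574, 0.223] pointing down, gripper open.
Joint ranges: [-2.6, 2.6], [-0.5, 2.12], [-1.47, 1.34], [0.16, 2.42], [-1.27, 4.41], [0.06, 2.06], [-2.6, 2.6]. Speed limits (rad/s): [2.22, 2.22, 2.79, 2.79, 3.14, 3.14, 3.14].

INTERFACE

Orientations are given as a unit quaternion [x, y, z, w].
In Python, from bench import r, eyes, job gives the robot as it stands. The module is installed in compiled form; this text tells all that it offers.
- The arm moves only by the tool play_rows, never from a script. Its argument "motion" is a list of rows, each a list of 7 numbers: the shift along the tool's x, y, z as a fraction of full scale, then the turn, a rotation vector about the tool's x, y, z as a fraction of full scale, then the opening in per cent of the stroke, from 0 (shut) to 100 (fully open). A call has 1 to 5 rows; each row is the pose to reach, as a shift and turn from the pose commanded when the call began, along the tool's axes at that moment; what a row does not reach only later rows make up. Full scale, the value 1, is 0.2 m for a shift and 90 degrees for a turn. A row lasts 1/8 s, in which the tool goes at most 62.5 mm and 10.7 degrees, less where a joint would pass 70% of its speed; a pose out of reach is approached as far as the arm can. A call with a number of a shift or a turn outside -1 to 1 is refused whole. A call with a gripper value outside its range is refused whole. The fingers move at their own pace and stop on an object; "squeeze" is the grip in N (left out, the last holds). Time passes only in rows, so rows that repeat a pose let the fingers close. It gives the time, the measured TCP pose, the force and the opening at its end, in the units of the state.
- r.read_state(): the state, without advancing time (a new reading comes with each control period).
- eyes.camera(name): name is "side" or "top" or "wrist"; returns a dict with "image" (480x640x3 uint8, red, green, blue), "mtx" (3x3 intrinsics, pixels), "dist" ([k1, k2, p1, p2, k3] as OpenCV has them; the pictures are not rectified), "R" (3x3) and "t" (3): a world point X has camera coordinates R X + t. Camera axes: x right, y down, z forward; pixel columns grow to the right and rows downward; lengths in m; the calibration is good to about 2 mm. A picture is of the moment at which its call begins. There is no depth.
- job.close_job(): hands the job in, once; it reports no verdict.
Trained networks look in a picture, given as the dict that the camera call returned (one of the last four; its "shot" number tells which), for a name from the list of things; names that differ only in an ending like _2 or _b are one class to them, and where a whole thing is asked for, a point or a joint stands for the part that bears it (a point fixed in the world has none). Each returns a list of dicts, best first, with "p" (0 to 1); they miss things now and then, are a little off and sometimes report something else, mostly with a low value. They report only what shows in the picture. A call takes as long as a camera call.
- eyes.regions_of(picture, label): "region" (480x640 bool, what is visible of it) and "xy" ([column, row] in pixels, amid what is visible of it).
- eyes.landmark_of(picture, label): "xy" ([column, row] in pixels: a listed point, or the origin of a listed thing).
The state is a dict: "time": time; "joint_positions": joint angles; "joint_vel": joint speeds; "joint_torque": joint torques, N m; "ee_pos": TCP position; "eef_rot": TCP orientation; "ft_force": force on the tool from outside, world axes, zero at the start; "torque": the same for the moment, N m; "width": finger opening in m.
Only numpy, scipy, OpenCV 4.12 (cv2) and the standard library are available. Lean on these libraries where they do the work, as an engineer would, in place of code of your own. Each camera call takes 0.05 s, during which the arm holds its last target. There are 200 camera calls.

## Working session

There is one attempt and no reset: what is moved stays moved. The work goes in short steps, Python scripts to look and compute and a tool call to move; the robot and the scene stay as the last step left them, time stands still between calls to the robot, and variables do not carry over. Pictures are saved under pics/ and viewed, about 8 in all and at most 12, crops included, and the job is handed in when it is done.

Besides the shell and the picture viewer there is one more tool, called after "Call:" as name([rows], argument=value, ...), one row to a line, values as JSON. play_rows: Moves the arm, as the interface text tells. Shift numbers are shares of 0.2 m and turn numbers shares of 90 degrees, none past 1 either way. Its arguments: {"type":"object","properties":{"motion":{"type":"array","items":{"type":"array","items":{"type":"number"}}},"squeeze":{"type":"number"}},"required":["motion"]}

```bash
mkdir -p pics; cat > h.py <<'E'
import numpy as np, cv2
from bench import r, eyes, job
from scipy.spatial.transform import Rotation as Ro
def proj(c,X):
    return cv2.projectPoints(np.atleast_2d(np.float64(X)),cv2.Rodrigues(c["R"])[0],np.float64(c["t"]),np.float64(c["mtx"]),np.float64(c["dist"]))[0][:,0]
E
python3 - <<'E'
from h import *
s=r.read_state(); print(s["time"],s["ee_pos"],s["eef_rot"],s["width"])
for n in ["side","top"]:
    c=eyes.camera(n); cv2.imwrite(f"pics/{n}0.png",c["image"][:,:,::-1])
    print(n,"campos",-np.array(c["R"]).T@np.array(c["t"]))
    for l in ["mount","corner_pad","lever_knob","lever_pivot","pointer_tip","rider_line","tab_line","mirror"]:
        print(l,[(np.round(d["xy"],1).tolist(),round(d["p"],2)) for d in eyes.landmark_of(c,l)[:2]])
E
```

```text
0.0 [0.24718289 0.57362764 0.22176203] [ 2.02006577e-01  9.79383915e-01 -6.93622831e-04 -9.77198603e-05] 0.0868269432347753
side campos [ 0.25140768 -0.74612777  0.61452328]
mount [([305.6, 268.4], 0.68), ([274.5, 209.6], 0.43)]
corner_pad [([298.6, 272.1], 0.81), ([231.1, 256.2], 0.56)]
lever_knob [([242.3, 265.7], 0.92)]
lever_pivot [([273.2, 276.9], 0.91), ([246.1, 267.4], 0.34)]
pointer_tip [([277.3, 215.5], 0.76)]
rider_line [([276.9, 207.8], 0.49), ([308.8, 268.8], 0.45)]
tab_line [([274.1, 196.3], 0.39)]
mirror [([310.3, 256.9], 0.74), ([306.5, 268.1], 0.24)]
top campos [ 0.54695932 -0.03521784  0.93161909]
mount [([300.7, 251.6], 0.73), ([310.2, 254.7], 0.56)]
corner_pad [([344.0, 280.1], 0.67)]
lever_knob [([318.4, 323.3], 0.71), ([371.9, 321.0], 0.26)]
lever_pivot [([325.9, 298.1], 0.79)]
pointer_tip []
rider_line [([216.8, 242.4], 0.58)]
tab_line [([208.8, 244.2], 0.36)]
mirror [([315.3, 250.7], 0.88)]
```

```bash
cat > fit.py <<'E'
from h import *
from scipy.optimize import least_squares
P=dict(mount=[0,0,0],corner_pad=[-35,-100,78],lever_pivot=[-77,-80,57],pointer_tip=[-45,132,62],mirror=[12,-26,62])
def W(p,q): 
    a=p[2];q=np.array(q)/1000.;q=np.atleast_2d(q)
    return np.c_[p[0]+np.cos(a)*q[:,0]-np.sin(a)*q[:,1],p[1]+np.sin(a)*q[:,0]+np.cos(a)*q[:,1],q[:,2]]
def fit(cams):
    obs=[]
    for c in cams:
        for l,q in P.items():
            d=eyes.landmark_of(c,l)
            if d and d[0]["p"]>.5: obs.append((c,l,q,np.array(d[0]["xy"])))
    f=lambda p:np.concatenate([proj(c,W(p,q))[0]-xy for c,l,q,xy in obs])
    s=least_squares(f,[.6,0,0],loss="soft_l1",f_scale=2)
    for o,e in zip(obs,f(s.x).reshape(-1,2)): print(o[1],e.round(1))
    return s.x
E
python3 - <<'E'
from fit import *
cs=[eyes.camera(n) for n in("side","top")]
p=fit(cs); print(p); np.save("p.npy",p)
print(W(p,list(P.values())).round(4))
k=[eyes.landmark_of(c,"lever_knob")[0]["xy"] for c in cs]
for th in (0,.05,.1,.15): 
    q=[-77-48*np.cos(th),-80+48*np.sin(th),90.5]; print(th,W(p,q).round(4),[ (proj(c,W(p,q))[0]-x).round(1) for c,x in zip(cs,k)])
for n,c in zip(("side","top"),cs):
  for l in ("methanol","cell_jar","lens_tissue","forceps"):
    d=eyes.landmark_of(c,l)
    if d:
      u=cv2.undistortPoints(np.float64([[d[0]["xy"]]]),np.float64(c["mtx"]),np.float64(c["dist"]))[0,0]
      R=np.array(c["R"]);v=R.T@[u[0],u[1],1];o=-R.T@np.array(c["t"]);print(n,l,round(d[0]["p"],2),(o-v*o[2]/v[2]).round(3))
im=cs[0]["image"][120:360,150:470]
cv2.imwrite("pics/s1.png",cv2.resize(im,None,fx=2.5,fy=2.5,interpolation=cv2.INTER_CUBIC)[:,:,::-1])
E
```

```text
mount [-0.4  2.5]
corner_pad [-2.1 -0.7]
lever_pivot [-1.8 -1.6]
pointer_tip [-3.9 -1. ]
mirror [ 5.9 -0.1]
mount [ 1.6 -0.5]
corner_pad [2.7 2.4]
lever_pivot [ 5.1 -1. ]
pointer_tip [-84.8  -0.9]
mirror [-0.9 -6.3]
[ 0.5931118  -0.01689137 -0.30497444]
[[ 0.5931 -0.0169  0.    ]
 [ 0.5297 -0.1018  0.078 ]
 [ 0.4956 -0.0701  0.057 ]
 [ 0.5898  0.1225  0.062 ]
 [ 0.5968 -0.0453  0.062 ]]
0 [[ 0.4499 -0.0557  0.0905]] [array([-1. , -1.1]), array([5.6, 0.5])]
0.05 [[ 0.4506 -0.0534  0.0905]] [array([-1. , -1.9]), array([4.3, 0.1])]
0.1 [[ 0.4515 -0.0512  0.0905]] [array([-1. , -2.7]), array([ 3.1, -0.3])]
0.15 [[ 0.4525 -0.049   0.0905]] [array([-0.9, -3.5]), array([ 1.9, -0.9])]
side methanol 0.63 [ 0.544 -0.246  0.   ]
side cell_jar 0.6 [ 0.442 -0.162  0.   ]
side lens_tissue 0.6 [0.666 0.308 0.   ]
side forceps 0.64 [ 0.698 -0.096  0.   ]
top methanol 0.8 [ 0.544 -0.251  0.   ]
top cell_jar 0.62 [ 0.452 -0.153  0.   ]
top lens_tissue 0.86 [0.483 0.123 0.   ]
top forceps 0.42 [ 0.706 -0.088  0.   ]
```

View pics/top0.png

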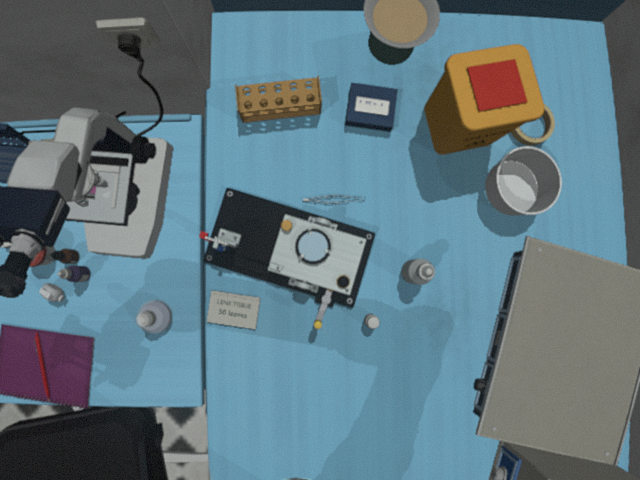

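View pics/s1.png

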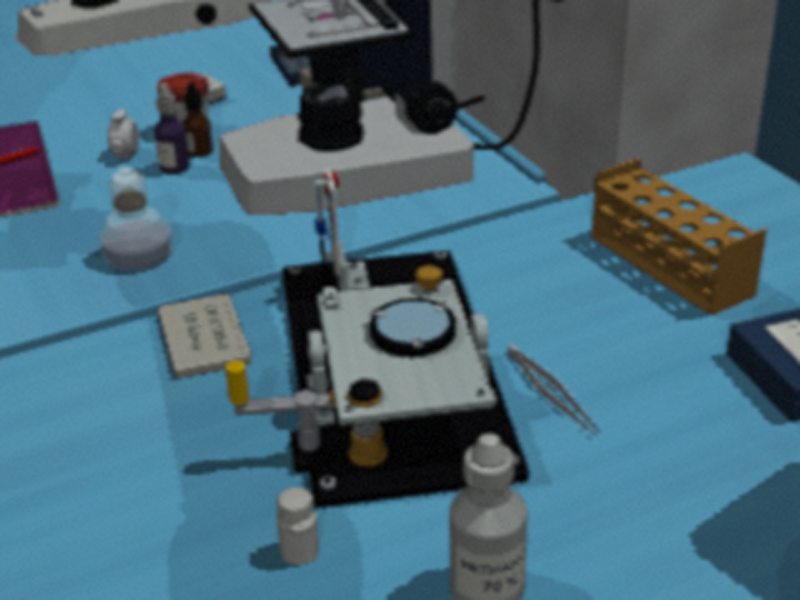

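```bash
cat > fit2.py <<'E'
from fit import *
cs=[eyes.camera(n) for n in("side","top")]
B=[[-80,-140,12],[80,-140,12],[80,180,12],[-80,180,12]]
obs=[(0,q,x) for q,x in zip(B,[(277.5,320),(360,308.5),(331,222),(264.5,227)])]+[(1,q,x) for q,x in zip(B,[(349,306),(374.5,233),(229,189),(207,262)])]
obs+=[(1,[12,-26,77],(313.5,245.5)),(1,[-35,-100,78],(343.5,281)),(0,[-35,-100,78],(296,272.5)),(0,[12,-26,77],(315,249.5)),(0,[-77,-80,57],(274,278)),(1,[-77,-80,57],(326.5,297))]
f=lambda p:np.concatenate([proj(cs[i],W(p,q))[0]-x for i,q,x in obs])
s=least_squares(f,[.6,0,-.3],loss="soft_l1",f_scale=2)
for o,e in zip(obs,f(s.x).reshape(-1,2)): print(o[:2],e.round(1))
p=s.x;print(p);np.save("p.npy",p)
print("pad",W(p,[-35,-100,78]),"pivot",W(p,[-77,-80,57]))
for th in (0,.15,.5,1.05,1.3): print(th,W(p,[-77-48*np.cos(th),-80+48*np.sin(th),90.5]).round(4))
from scipy.spatial.transform import Rotation as Ro
st=r.read_state();print(Ro.from_quat(st["eef_rot"]).as_matrix().round(3))
E
python3 fit2.py
```

```text
(0, [-80, -140, 12]) [-2.3 -1.2]
(0, [80, -140, 12]) [ 2.5 -0.5]
(0, [80, 180, 12]) [-0.4 -3.1]
(0, [-80, 180, 12]) [-1.8 -1.4]
(1, [-80, -140, 12]) [5.4 1.4]
(1, [80, -140, 12]) [ 2.6 -1. ]
(1, [80, 180, 12]) [-1.5 -3.2]
(1, [-80, 180, 12]) [-3.9 -1.5]
(1, [12, -26, 77]) [ 0.7 -0.2]
(1, [-35, -100, 78]) [ 1.1 -0.2]
(0, [-35, -100, 78]) [-0.2  0.7]
(0, [12, -26, 77]) [ 0.3 -1.6]
(0, [-77, -80, 57]) [-1.8  0.4]
(1, [-77, -80, 57]) [0.8 1.6]
[ 0.59581495 -0.01764521 -0.31704112]
pad [[ 0.53138363 -0.10174993  0.078     ]] pivot [[ 0.49771195 -0.06965292  0.057     ]]
0 [[ 0.4521 -0.0547  0.0905]]
0.15 [[ 0.4549 -0.048   0.0905]]
0.5 [[ 0.4649 -0.0347  0.0905]]
1.05 [[ 0.488  -0.0226  0.0905]]
1.3 [[ 0.4999 -0.0217  0.0905]]
[[-0.918  0.396  0.   ]
 [ 0.396  0.918  0.   ]
 [ 0.     0.    -1.   ]]
```

```bash
cat > go.py <<'E'
import sys
from fit import *
p=np.load("p.npy")
def rel(X,rot=True):
    s=r.read_state();R=Ro.from_quat(s["eef_rot"])
    a=p[2]; y=[-np.sin(a),np.cos(a),0]; 
    G=Ro.from_matrix(np.c_[np.cross(y,[0,0,-1]),y,[0,0,-1]])
    return (R.inv().apply(np.array(X)-s["ee_pos"])/.2).round(3),((R.inv()*G).as_rotvec()/(np.pi/2)).round(3)
if __name__=="__main__":
    for a in sys.argv[1:]:   # mount mm, or w:x,y,z world m
        X=np.array(eval("["+a[2:]+"]")) if a[:2]=="w:" else W(p,eval("["+a+"]"))[0]
        print(a,X.round(4),*rel(X))
    s=r.read_state();print(s["time"],s["ee_pos"].round(4),s["ft_force"].round(2),s["width"])
E
python3 go.py w:.31,.42,.24 w:.37,.27,.24 -- -125,-116,200 2>&1 | grep -v -e "^--"
```

```text
w:.31,.42,.24 [0.31 0.42 0.24] [-0.593 -0.583 -0.087] [ 0.    -0.    -0.057]
w:.37,.27,.24 [0.37 0.27 0.24] [-1.165 -1.153 -0.087] [ 0.    -0.    -0.057]
Traceback (most recent call last):
  File "go.py", line 11, in <module>
    X=np.array(eval("["+a[2:]+"]")) if a[:2]=="w:" else W(p,eval("["+a+"]"))[0]
                                                            ~~~~^^^^^^^^^^^
SyntaxError: invalid syntax
```

Call:
play_rows([
  [-0.3,-0.3,-0.09,0,0,-0.057,0],
  [-0.59,-0.58,-0.09,0,0,-0.057,0],
  [-0.8,-0.8,-0.09,0,0,-0.057,0],
  [-0.98,-0.98,-0.09,0,0,-0.057,0],
], squeeze=10)

```text
time: 2.6
ee_pos: [0.3399, 0.3412, 0.2406]
eef_rot: [0.158, 0.987, 0.0, 0.0]
ft_force: [1.9, -0.0, 0.5]
width: 0.0549
```

```bash
python3 go.py w:.37,.2,.24 w:.40,.05,.22 -125,-116,200
```

```text
w:.37,.2,.24 [0.37 0.2  0.24] [-0.364 -0.624  0.003] [ 0.001  0.    -0.   ]
w:.40,.05,.22 [0.4  0.05 0.22] [-0.74  -1.29   0.102] [ 0.001  0.    -0.   ]
-125,-116,200 [ 0.4409 -0.0889  0.2   ] [-1.151 -1.886  0.201] [ 0.001  0.    -0.   ]
2.6 [0.3399 0.3412 0.2406] [ 1.89 -0.    0.51] 0.05488875799323234
```

Call:
play_rows([
  [-0.18,-0.31,0,0,0,0,0],
  [-0.36,-0.62,0,0,0,0,0],
  [-0.52,-0.9,0.03,0,0,0,0],
  [-0.58,-1.0,0.05,0,0,0,0],
])

```text
time: 3.1
ee_pos: [0.3874, 0.1143, 0.2305]
eef_rot: [0.159, 0.987, 0.001, 0.0]
ft_force: [0.6, 0.5, -0.7]
width: 0.0148
```

```bash
python3 go.py w:.40,.05,.22 -125,-116,200
```

```text
w:.40,.05,.22 [0.4  0.05 0.22] [-0.161 -0.286  0.052] [ 0.001  0.    -0.001]
-125,-116,200 [ 0.4409 -0.0889  0.2   ] [-0.573 -0.881  0.152] [ 0.001  0.    -0.001]
3.1 [0.3874 0.1143 0.2305] [ 0.59  0.52 -0.67] 0.014769313660747269
```

Call:
play_rows([
  [-0.16,-0.28,0.05,0,0,0,0],
  [-0.33,-0.55,0.1,0,0,0,0],
  [-0.52,-0.8,0.15,0,0,0,0],
  [-0.57,-0.88,0.15,0,0,0,0],
  [-0.57,-0.88,0.15,0,0,0,0],
])

```text
time: 3.72
ee_pos: [0.4405, -0.0876, 0.2003]
eef_rot: [0.16, 0.987, -0.0, 0.0]
ft_force: [-0.3, -0.1, -0.4]
width: 0.0003
```

```bash
python3 - <<'E'
from go import *
c=eyes.camera("wrist"); im=c["image"].copy()
print("cam",-np.array(c["R"]).T@np.array(c["t"]))
pts=dict(mount=[0,0,0],corner_pad=[-35,-100,78],lever_pivot=[-77,-80,57],knob0=[-125,-80,90.5],mirror=[12,-26,77],base=[-80,-140,12])
for l,q in pts.items():
    u=proj(c,W(p,q))[0]; print(l,u.round(1)); cv2.circle(im,tuple(int(v) for v in u.clip(-999,999)),4,(255,0,0),1)
for l in ("corner_pad","lever_pivot","lever_knob"): print(l,[(np.round(d["xy"],1),round(d["p"],2)) for d in eyes.landmark_of(c,l)[:2]])
cv2.imwrite("pics/w1.png",im[:,:,::-1])
print(r.read_state()["time"],r.read_state()["ee_pos"])
E
```

```text
cam [ 0.37163338 -0.06520014  0.36305361]
mount [420.1 320.6]
corner_pad [333.3 329. ]
lever_pivot [355. 275.]
knob0 [361.1 232.8]
mirror [413.7 373.6]
base [291. 256.]
corner_pad [(array([355. , 273.5]), 0.7)]
lever_pivot [(array([353.8, 273.6]), 0.7)]
lever_knob [(array([364.1, 229.8]), 0.87)]
3.925 [ 0.44046426 -0.08468387  0.20036442]
```

View pics/w1.png

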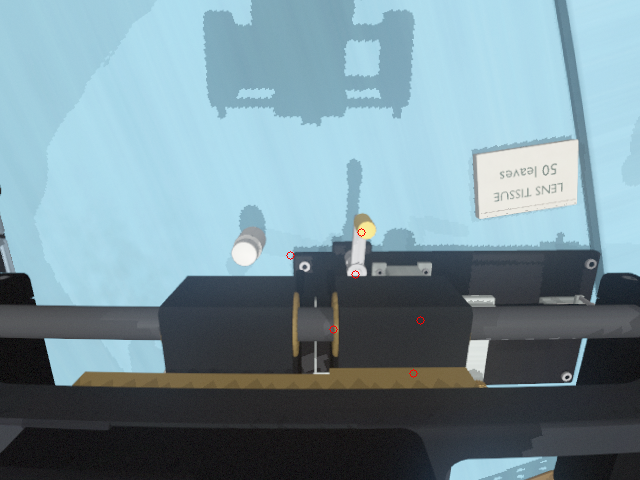

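```bash
python3 go.py -125,-116,68 -125,-84,68 -122,-62,68 -107.5,-45,68; python3 go.py|tail -1;
```

```text
-125,-116,68 [ 0.4409 -0.0889  0.068 ] [-0.008 -0.02   0.662] [0.    0.    0.001]
-125,-84,68 [ 0.4509 -0.0585  0.068 ] [-0.009  0.14   0.662] [0.    0.    0.001]
-122,-62,68 [ 0.4606 -0.0385  0.068 ] [-0.024  0.25   0.662] [0.    0.    0.001]
-107.5,-45,68 [ 0.4796 -0.0269  0.068 ] [-0.097  0.335  0.662] [0.    0.    0.001]
3.925 [ 0.4405 -0.0847  0.2004] [-0.13  0.42  0.91] 0.00036618660080622764
3.925 [ 0.4405 -0.0847  0.2004] [-0.13  0.42  0.91] 0.00036618660080622764
```

Call:
play_rows([
  [0,-0.01,0.25,0,0,0,0],
  [0,-0.01,0.5,0,0,0,0],
  [0,-0.01,0.66,0,0,0,0],
  [0,-0.01,0.66,0,0,0,0],
])

```text
time: 4.42
ee_pos: [0.4382, -0.0869, 0.0668]
eef_rot: [0.157, 0.988, -0.001, -0.002]
ft_force: [0.6, 1.4, -0.2]
width: 0.0005
```

```bash
python3 go.py -125,-116,68 -125,-84,68 -122,-62,68 -107.5,-45,68
```

```text
-125,-116,68 [ 0.4409 -0.0889  0.068 ] [-0.016 -0.005 -0.006] [-0.001 -0.002  0.001]
-125,-84,68 [ 0.4509 -0.0585  0.068 ] [-0.016  0.155 -0.006] [-0.001 -0.002  0.001]
-122,-62,68 [ 0.4606 -0.0385  0.068 ] [-0.031  0.265 -0.006] [-0.001 -0.002  0.001]
-107.5,-45,68 [ 0.4796 -0.0269  0.068 ] [-0.104  0.35  -0.007] [-0.001 -0.002  0.001]
4.425 [ 0.4382 -0.0869  0.0668] [ 0.58  1.38 -0.17] 0.0004940615268910571
```

Push the lever along its arc.

Call:
play_rows([
  [-0.01,0.08,0,0,0,0,0],
  [-0.01,0.16,0,0,0,0,0],
  [-0.018,0.21,0,0,0,0,0],
  [-0.025,0.26,0,0,0,0,0],
  [-0.06,0.3,0,0,0,0,0],
])

```text
time: 5.05
ee_pos: [0.4704, -0.0341, 0.0685]
eef_rot: [0.158, 0.987, 0.0, 0.0]
ft_force: [0.4, -5.0, 2.2]
width: 0.0003
```

Call:
play_rows([
  [-0.02,0.025,0,0,0,0,0],
  [-0.04,0.04,0,0,0,0,0],
  [-0.045,0.04,0,0,0,0,0],
  [-0.045,0.04,0,0,0,0,0],
])

```text
time: 5.55
ee_pos: [0.4817, -0.0315, 0.0685]
eef_rot: [0.159, 0.987, -0.001, 0.0]
ft_force: [1.1, -8.5, 1.7]
width: 0.0003
```

```bash
python3 - <<'E'
from go import *
ims=[]
for n,(x,y) in (("side",(230,180)),("top",(190,180))):
    c=eyes.camera(n); print(n,[(np.round(d["xy"],1),round(d["p"],2)) for d in eyes.landmark_of(c,"lever_knob")[:2]])
    for th in (.9,1.05,1.2,1.35): print(th,proj(c,W(p,[-77-48*np.cos(th),-80+48*np.sin(th),90.5]))[0].round(1))
    ims.append(cv2.resize(c["image"][y:y+150,x:x+200],None,fx=2,fy=2,interpolation=2))
c=eyes.camera("wrist");ims.append(c["image"][150:450,200:600])
cv2.imwrite("pics/l1.png",np.hstack(ims[:2])[:,:,::-1])
s=r.read_state();print(s["time"],s["ee_pos"],s["ft_force"])
E
```

```text
side []
0.9 [253.2 253.6]
1.05 [256.3 252. ]
1.2 [259.6 250.7]
1.35 [263.3 249.7]
top []
0.9 [303.8 309.1]
1.05 [302.6 305.4]
1.2 [302.1 301.5]
1.35 [302.1 297.6]
5.8 [ 0.48172315 -0.03145833  0.06848104] [ 1.17628319 -8.98986977  1.2312335 ]
```

View pics/l1.png

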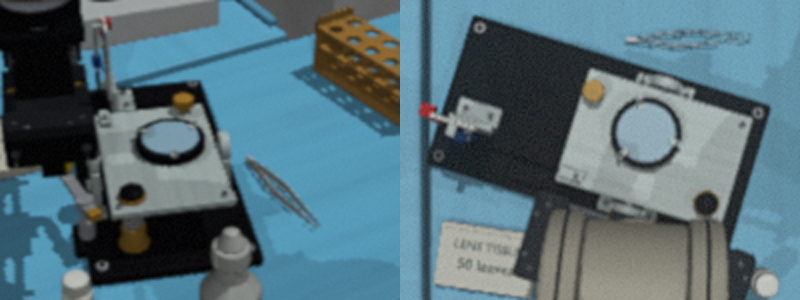

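Call:
play_rows([
  [0.05,-0.04,0,0,0,0,0],
  [0.12,-0.08,0,0,0,0,0],
  [0.12,-0.1,-0.25,0,0,0,0],
  [0.12,-0.3,-0.5,0,0,0,0],
  [0.12,-0.6,-0.5,0,0,0,0],
])

```text
time: 6.42
ee_pos: [0.4225, -0.1361, 0.1713]
eef_rot: [0.156, 0.988, 0.001, 0.003]
ft_force: [0.7, -0.9, -0.1]
width: 0.0005
```

```bash
python3 - <<'E'
from go import *
ims=[]
for n,(x,y) in (("side",(230,180)),("top",(190,180))):
    c=eyes.camera(n); print(n,[(np.round(d["xy"],1),round(d["p"],2)) for d in eyes.landmark_of(c,"lever_knob")[:2]])
    ims.append(cv2.resize(c["image"][y:y+150,x:x+200],None,fx=2,fy=2,interpolation=2))
cv2.imwrite("pics/l2.png",np.hstack(ims[:2])[:,:,::-1])
s=r.read_state();print(s["time"],s["ee_pos"],s["ft_force"])
E
```

```text
side [(array([262.5, 249.3]), 0.59)]
top [(array([300.6, 297.7]), 0.49)]
6.625 [ 0.42027033 -0.13637068  0.16822701] [ 0.45257931  1.26643393 -0.79469896]
```

View pics/l2.png

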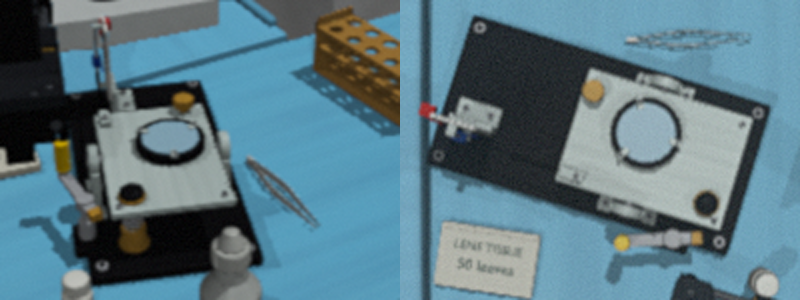

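```bash
python3 - <<'E'
from go import *
c=eyes.camera("side"); im=np.mean([c["image"]]+[eyes.camera("side")["image"] for _ in range(2)],0).astype(np.uint8)
for l in ("rider_line","tab_line","pointer_tip"): print(l,[(np.round(d["xy"],1),round(d["p"],2)) for d in eyes.landmark_of(c,l)[:3]])
for q in ([-43,152,65.5],[-43,152,85.5],[-43,152,100],[-45,132,62],[-32,120,118],[-32,164,118],[-32,164,33],[-32,120,33],[-32,142,118]): print(q,proj(c,W(p,q))[0].round(1))
x0,y0=250,170
z=cv2.resize(im[y0:y0+60,x0:x0+60],None,fx=10,fy=10,interpolation=cv2.INTER_CUBIC)
hsv=cv2.cvtColor(im,cv2.COLOR_RGB2HSV).astype(int);
for nm,m in (("red",((hsv[...,0]<8)|(hsv[...,0]>172))&(hsv[...,1]>110)),("blue",(hsv[...,0]>105)&(hsv[...,0]<130)&(hsv[...,1]>150)&(hsv[...,2]<160))):
    yy,xx=np.nonzero(m[y0:y0+60,x0:x0+60]); print(nm,len(yy),xx.mean()+x0,yy.mean()+y0,xx.min()+x0,xx.max()+x0,yy.min()+y0,yy.max()+y0)
cv2.imwrite("pics/z1.png",z[:,:,::-1])
c=eyes.camera("top"); t=cv2.resize(c["image"][220:270,195:255],None,fx=10,fy=10,interpolation=cv2.INTER_CUBIC)
for q in ([-43,152,65.5],[-43,152,85.5],[-45,132,62],[-32,120,118],[-32,164,118]): print("top",q,proj(c,W(p,q))[0].round(1))
cv2.imwrite("pics/z2.png",t[:,:,::-1]); print(r.read_state()["time"])
E
```

```text
rider_line [(array([275.6, 211.3]), 0.41)]
tab_line [(array([277.1, 198. ]), 0.6)]
pointer_tip [(array([277.7, 215.3]), 0.56)]
[-43, 152, 65.5] [278.4 210.1]
[-43, 152, 85.5] [277.8 202.2]
[-43, 152, 100] [277.4 196.4]
[-45, 132, 62] [278.4 216.1]
[-32, 120, 118] [283.5 195.5]
[-32, 164, 118] [281.4 186.1]
[-32, 164, 33] [283.5 219.4]
[-32, 120, 33] [285.6 229.5]
[-32, 142, 118] [282.4 190.7]
red 7 279.0 189.28571428571428 252 284 182 192
blue 15 278.06666666666666 210.66666666666666 276 280 209 213
top [-43, 152, 65.5] [216.5 245.6]
top [-43, 152, 85.5] [214.3 244.9]
top [-45, 132, 62] [226.4 249.8]
top [-32, 120, 118] [229.4 243.2]
top [-32, 164, 118] [206.2 236. ]
6.975
```

View pics/z1.png

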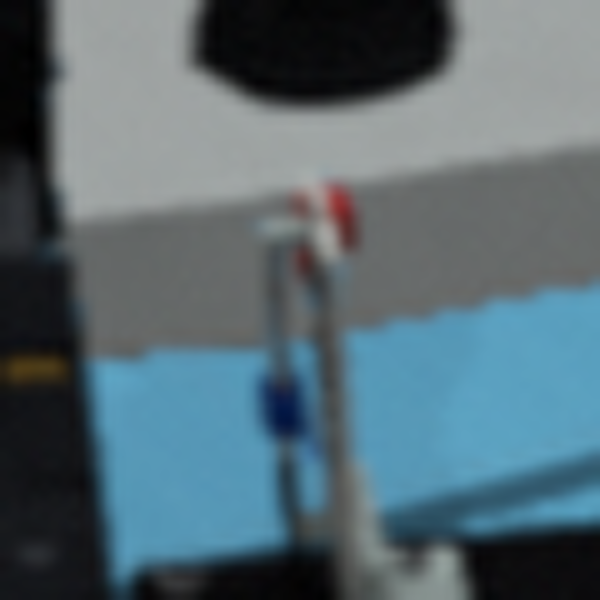

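View pics/z2.png

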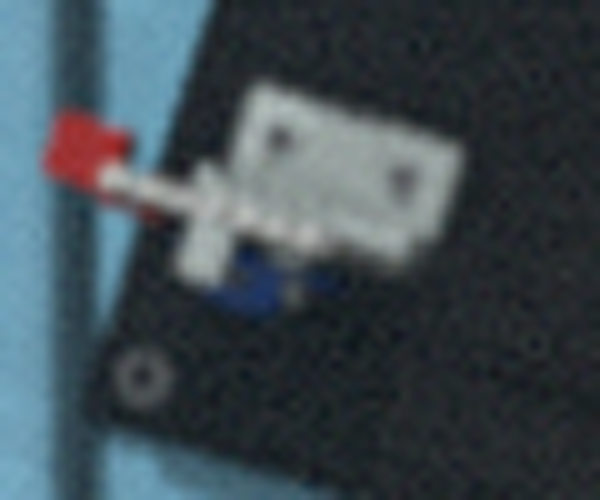

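```bash
python3 - <<'E'
from go import *
c=eyes.camera("wrist"); s=r.read_state(); Rt=Ro.from_quat(s["eef_rot"]).as_matrix(); X=s["ee_pos"]
Rc=np.array(c["R"]);t=np.array(c["t"]); Rct=Rc@Rt; tct=Rc@X+t   # cam = Rct*Xtool + tct
np.savez("cal.npz",R=Rct,t=tct)
print(c["mtx"],Rct.round(3),(-Rct.T@tct).round(4), "fwd tool",Rct[2].round(3), proj(c,X))
a=p[2];y=np.array([-np.sin(a),np.cos(a),0]);G=np.c_[np.cross(y,[0,0,-1]),y,[0,0,-1]]
tgt=W(p,[-43,152,85])[0]
for sg in(-1,1):
 for ph in (30,40,50,60):
  Rn=G@Ro.from_euler("y",sg*ph,degrees=True).as_matrix()
  # want tgt at pixel (330,150) at depth .22
  u=cv2.undistortPoints(np.float64([[[330,150]]]),np.float64(c["mtx"]),np.float64(c["dist"]))[0,0]
  Rw=Rct@Rn.T
  for d in (.2,.25):
    cam=tgt-Rw.T@(np.array([u[0],u[1],1])*d)   # camera pos
    tcp=cam-Rn@(-Rct.T@tct)
    print(sg*ph,d,"cam",cam.round(3),"tcp",tcp.round(3),"dir",((tgt-cam)/np.linalg.norm(tgt-cam)).round(2))
E
```

```text
[[366.482502     0.         315.10292366]
 [  0.         366.482502   235.21234354]
 [  0.           0.           1.        ]] [[-0.     1.     0.   ]
 [-0.964 -0.    -0.265]
 [-0.265 -0.     0.964]] [ 0.0724 -0.0003 -0.1627] fwd tool [-0.265 -0.     0.964] [[315.83315382 290.7255358 ]]
-30 0.2 cam [0.496 0.167 0.259] tcp [0.633 0.122 0.154] dir [ 0.52 -0.13 -0.85]
-30 0.25 cam [0.469 0.173 0.302] tcp [0.606 0.129 0.197] dir [ 0.52 -0.13 -0.85]
-40 0.2 cam [0.469 0.175 0.237] tcp [0.621 0.126 0.159] dir [ 0.65 -0.17 -0.74]
-40 0.25 cam [0.435 0.184 0.275] tcp [0.587 0.135 0.197] dir [ 0.65 -0.17 -0.74]
-50 0.2 cam [0.446 0.183 0.211] tcp [0.608 0.13  0.162] dir [ 0.76 -0.21 -0.61]
-50 0.25 cam [0.406 0.194 0.242] tcp [0.569 0.141 0.193] dir [ 0.76 -0.21 -0.61]
-60 0.2 cam [0.427 0.189 0.181] tcp [0.596 0.134 0.162] dir [ 0.85 -0.24 -0.47]
-60 0.25 cam [0.383 0.201 0.205] tcp [0.552 0.146 0.186] dir [ 0.85 -0.24 -0.47]
30 0.2 cam [0.691 0.103 0.267] tcp [0.673 0.109 0.09 ] dir [-0.43  0.18 -0.88]
30 0.25 cam [0.713 0.093 0.312] tcp [0.695 0.099 0.135] dir [-0.43  0.18 -0.88]
40 0.2 cam [0.719 0.093 0.247] tcp [0.673 0.109 0.076] dir [-0.57  0.23 -0.79]
40 0.25 cam [0.749 0.082 0.288] tcp [0.702 0.097 0.117] dir [-0.57  0.23 -0.79]
50 0.2 cam [0.744 0.085 0.223] tcp [0.67  0.11  0.063] dir [-0.69  0.27 -0.67]
50 0.25 cam [0.78  0.071 0.258] tcp [0.706 0.096 0.098] dir [-0.69  0.27 -0.67]
60 0.2 cam [0.765 0.078 0.195] tcp [0.665 0.111 0.05 ] dir [-0.79  0.3  -0.53]
60 0.25 cam [0.805 0.063 0.222] tcp [0.706 0.096 0.078] dir [-0.79  0.3  -0.53]
```

```bash
python3 go.py w:.45,-.05,.25 w:.50,.05,.25 w:.553,.144,.24
```

```text
w:.45,-.05,.25 [ 0.45 -0.05  0.25] [-0.005  0.453 -0.41 ] [-0.    -0.     0.001]
w:.50,.05,.25 [0.5  0.05 0.25] [-0.087  1.005 -0.41 ] [-0.    -0.     0.001]
w:.553,.144,.24 [0.553 0.144 0.24 ] [-0.193  1.535 -0.36 ] [-0.    -0.     0.001]
7.025 [ 0.4208 -0.1357  0.1681] [ 0.22 -0.33 -0.44] 0.0006962671888505532
```

Call:
play_rows([
  [0,0.2,-0.25,0,0,0,0],
  [0,0.45,-0.41,0,-0.1,0,0],
  [-0.04,0.7,-0.41,0,-0.22,0,0],
  [-0.07,0.9,-0.41,0,-0.33,0,0],
  [-0.09,1,-0.41,0,-0.444,0,0],
])

```text
time: 7.65
ee_pos: [0.5008, 0.0514, 0.2513]
eef_rot: [0.147, 0.927, -0.052, 0.341]
ft_force: [0.2, -1.3, 0.1]
width: 0.0007
```

```bash
python3 go.py w:.553,.144,.24; python3 -c "
from h import *
print(Ro.from_quat(r.read_state()['eef_rot']).as_matrix().round(2))"
```

```text
w:.553,.144,.24 [0.553 0.144 0.24 ] [-0.043  0.521  0.113] [0.003 0.448 0.002]
7.65 [0.5008 0.0514 0.2513] [ 0.15 -1.27  0.1 ] 0.0006791004987666328
[[-0.72  0.31  0.62]
 [ 0.24  0.95 -0.2 ]
 [-0.65  0.   -0.76]]
```

Call:
play_rows([
  [-0.02,0.26,0.06,0,0,0,0],
  [-0.04,0.5,0.11,0,0,0,0],
  [-0.043,0.52,0.113,0,0,0,0],
  [-0.043,0.52,0.113,0,0,0,0],
])

```text
time: 8.15
ee_pos: [0.5526, 0.1402, 0.238]
eef_rot: [0.148, 0.928, -0.054, 0.337]
ft_force: [-0.2, 0.2, -0.2]
width: -0.0
```

```bash
cat > look.py <<'E'
from go import *
import sys
c=eyes.camera("wrist"); im=c["image"]
for l in ("rider_line","tab_line","pointer_tip"): print(l,[(np.round(d["xy"],1),round(d["p"],2)) for d in eyes.landmark_of(c,l)[:3]])
for q in ([-43,152,65.5],[-43,152,83.5],[-43,152,101.5],[-45,132,62],[-32,120,118],[-32,164,118],[-32,164,33],[-32,120,33]): print(q,proj(c,W(p,q))[0].round(1))
u=proj(c,W(p,[-43,152,80]))[0].astype(int); x0=max(u[0]-60,0);y0=max(u[1]-50,0)
print("origin",x0,y0,r.read_state()["time"])
np.savez("look.npz",im=im,**{k:np.array(c[k]) for k in("R","t","mtx","dist")})
cv2.imwrite("pics/%s.png"%sys.argv[1],cv2.resize(im[y0:y0+100,x0:x0+120],None,fx=6,fy=6,interpolation=cv2.INTER_CUBIC)[:,:,::-1])
E
python3 look.py wz1
```

```text
rider_line [(array([336.2, 132.6]), 0.82)]
tab_line [(array([341.3, 161.5]), 0.78)]
pointer_tip [(array([314.4, 123.8]), 0.73)]
[-43, 152, 65.5] [334.1 132. ]
[-43, 152, 83.5] [334.7 146.2]
[-43, 152, 101.5] [335.4 161.5]
[-45, 132, 62] [310.8 127.4]
[-32, 120, 118] [295.3 186.2]
[-32, 164, 118] [350.5 186.2]
[-32, 164, 33] [345.4 118.5]
[-32, 120, 33] [298.3 118.5]
origin 274 93 8.35
```

View pics/wz1.png

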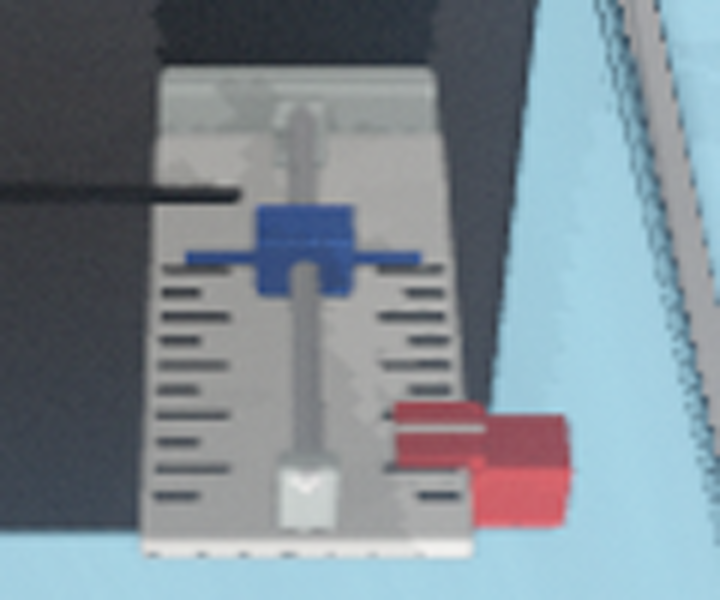

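```bash
python3 - <<'E'
from go import *
k=np.load("cal.npz");c=np.load("look.npz")
a=p[2];y=np.array([-np.sin(a),np.cos(a),0]);G=np.c_[np.cross(y,[0,0,-1]),y,[0,0,-1]]
tgt=W(p,[-43,152,85])[0]; s=r.read_state(); Rcur=Ro.from_quat(s["eef_rot"])
for ph,row,d in ((55,190,.3),(60,200,.3),(60,230,.3),(65,230,.3)):
  Rn=G@Ro.from_euler("y",-ph,degrees=True).as_matrix()
  u=cv2.undistortPoints(np.float64([[[340,row]]]),c["mtx"],c["dist"])[0,0]
  v=(k["R"]@Rn.T).T@np.array([u[0],u[1],1]); cam=tgt-v*d; tcp=cam+Rn@k["R"].T@k["t"]
  print(ph,row,"cam",cam.round(3),"tcp",tcp.round(3),"dir",(v/np.linalg.norm(v)).round(2),(Rcur.inv().apply(tcp-s["ee_pos"])/.2).round(3),((Rcur.inv()*Ro.from_matrix(Rn)).as_rotvec()/np.pi*2).round(3))
E
```

```text
55 190 cam [0.339 0.205 0.221] tcp [0.506 0.151 0.187] dir [ 0.87 -0.21 -0.45] [ 0.353 -0.019  0.045] [-0.    -0.167 -0.001]
60 200 cam [0.327 0.209 0.189] tcp [0.496 0.154 0.17 ] dir [ 0.91 -0.23 -0.34] [ 0.446 -0.019  0.075] [-0.    -0.222 -0.001]
60 230 cam [0.321 0.211 0.165] tcp [0.49  0.156 0.146] dir [ 0.93 -0.24 -0.27] [ 0.547 -0.019  0.146] [-0.    -0.222 -0.001]
65 230 cam [0.316 0.213 0.139] tcp [0.485 0.158 0.136] dir [ 0.95 -0.24 -0.18] [ 0.598 -0.02   0.168] [-0.    -0.278 -0.001]
```

Call:
play_rows([
  [0.15,-0.01,0.02,0,-0.07,0,0],
  [0.3,-0.02,0.05,0,-0.15,0,0],
  [0.446,-0.02,0.075,0,-0.222,0,0],
  [0.446,-0.02,0.075,0,-0.222,0,0],
])

```text
time: 8.85
ee_pos: [0.494, 0.1546, 0.1679]
eef_rot: [0.135, 0.855, -0.079, 0.494]
ft_force: [-0.1, 0.7, -0.4]
width: 0.0008
```

```bash
cp look.npz look1.npz; python3 look.py wz2
```

```text
rider_line [(array([343.6, 181.4]), 0.51)]
tab_line [(array([346.1, 222.4]), 0.71)]
pointer_tip [(array([322. , 174.8]), 0.76)]
[-43, 152, 65.5] [339.8 180.6]
[-43, 152, 83.5] [340.1 200.9]
[-43, 152, 101.5] [340.5 221.9]
[-45, 132, 62] [315.9 175.6]
[-32, 120, 118] [301.2 244.7]
[-32, 164, 118] [354.4 244.9]
[-32, 164, 33] [351.9 151.6]
[-32, 120, 33] [302.3 151.4]
origin 280 146 9.05
```

View pics/wz2.png

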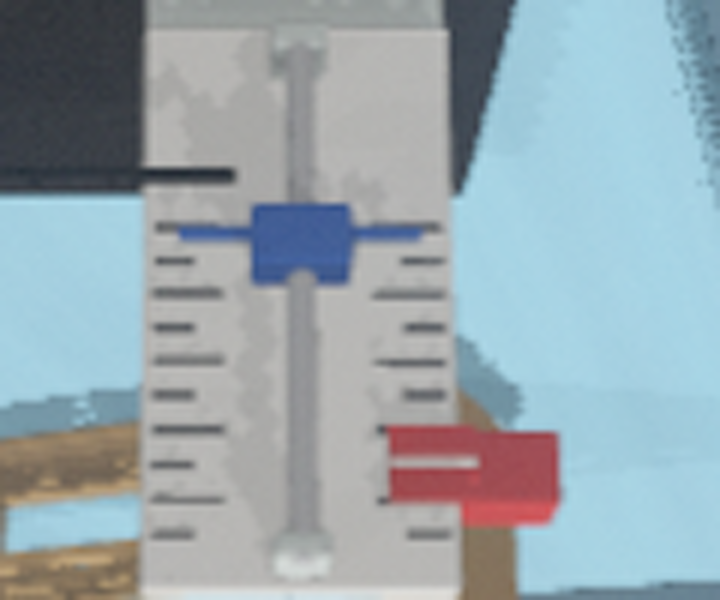

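```bash
python3 - <<'E'
from go import *
A=np.load("look1.npz");B=np.load("look.npz")
def tri(a,b):
    U=[cv2.undistortPoints(np.float64([[x]]),c["mtx"],c["dist"])[0,0] for x,c in((a,A),(b,B))]
    X=cv2.triangulatePoints(np.c_[A["R"],A["t"]],np.c_[B["R"],B["t"]],U[0],U[1])[:,0];X=X[:3]/X[3]
    a_=p[2];d=X-[p[0],p[1],0];return np.round([1000*(d[0]*np.cos(a_)+d[1]*np.sin(a_)),1000*(-d[0]*np.sin(a_)+d[1]*np.cos(a_)),1000*d[2]],1)
f=lambda o,u:(o[0]+u[0]/6-.5,o[1]+u[1]/6-.5)
a=(274,93);b=(280,146)
for n,u,v in (("fin R",(420,258),(422,235)),("fin L",(185,258),(178,234)),("tabline L",(397,428),(390,461)),("tabline R",(484,428),(478,462)),("pointer",(242,195),(235,175)),("tick0 L",(163,269),(156,228)),("tick9 L",(153,496),(152,534)),("block botL",(257,205),(252,204))): print(n,tri(f(a,u),f(b,v)))
E
```

```text
fin R [-41.8 160.2  68.7]
fin L [-41.7 126.5  68.6]
tabline L [-40.  155.5 101. ]
tabline R [-40.1 167.4 101.1]
pointer [-47.9 134.5  62.4]
tick0 L [-37.5 123.2  65.9]
tick9 L [-36.8 123.  110.5]
block botL [-50.4 136.7  67.8]
```

```bash
python3 go.py w:.47,.10,.25 w:.47,.0,.25
```

```text
w:.47,.10,.25 [0.47 0.1  0.25] [-0.326 -0.3   -0.233] [ 0.     0.666 -0.001]
w:.47,.0,.25 [0.47 0.   0.25] [-0.404 -0.775 -0.098] [ 0.     0.666 -0.001]
9.05 [0.496  0.1546 0.1703] [ 1.39  0.64 -0.13] 0.0004405841691487298
```

Call:
play_rows([
  [-0.17,-0.1,-0.2,0,0.1,0,0],
  [-0.326,-0.3,-0.233,0,0.22,0,0],
  [-0.36,-0.5,-0.18,0,0.34,0,0],
  [-0.4,-0.77,-0.1,0,0.45,0,0],
  [-0.4,-0.77,-0.1,0,0.56,0,0],
])

```text
time: 9.68
ee_pos: [0.4696, 0.0044, 0.2495]
eef_rot: [0.161, 0.961, -0.05, 0.221]
ft_force: [0.4, 0.1, -0.2]
width: 0.0003
```

```bash
python3 go.py w:.50,-.05,.22 -35,-100,180 -35,-100,100
```

```text
w:.50,-.05,.22 [ 0.5  -0.05  0.22] [-0.143 -0.202  0.24 ] [-0.019  0.29  -0.01 ]
-35,-100,180 [ 0.5314 -0.1017  0.18  ] [-0.262 -0.389  0.527] [-0.019  0.29  -0.01 ]
-35,-100,100 [ 0.5314 -0.1017  0.1   ] [-0.086 -0.379  0.886] [-0.019  0.29  -0.01 ]
9.675 [0.4696 0.0044 0.2495] [ 0.44  0.13 -0.22] 0.00025211600333782897
```

Call:
play_rows([
  [-0.14,-0.2,0.2,-0.015,0.1,-0.01,0],
  [-0.25,-0.38,0.4,-0.019,0.2,-0.01,0],
  [-0.262,-0.389,0.527,-0.019,0.29,-0.01,0],
  [-0.262,-0.389,0.527,-0.019,0.29,-0.01,0],
  [-0.262,-0.389,0.527,-0.019,0.29,-0.01,0],
])

```text
time: 10.3
ee_pos: [0.532, -0.1024, 0.1786]
eef_rot: [0.159, 0.987, -0.004, 0.001]
ft_force: [0.6, -0.3, 0.7]
width: 0.0008
```

```bash
python3 go.py -35,-100,180 -35,-100,84
```

```text
-35,-100,180 [ 0.5314 -0.1017  0.18  ] [ 0.004  0.002 -0.007] [-0.005  0.002 -0.002]
-35,-100,84 [ 0.5314 -0.1017  0.084 ] [0.005 0.006 0.473] [-0.005  0.002 -0.002]
10.3 [ 0.532  -0.1024  0.1786] [ 0.55 -0.28  0.72] 0.0007619406817676968
```

Call:
play_rows([
  [0,0,0.25,0,0,0,0],
  [0,0,0.42,0,0,0,0],
  [0,0,0.46,0,0,0,0],
  [0,0,0.46,0,0,0,0],
])

```text
time: 10.8
ee_pos: [0.5317, -0.1011, 0.0879]
eef_rot: [0.158, 0.987, -0.003, 0.002]
ft_force: [0.3, 0.8, 0.3]
width: 0.0002
```

Call:
play_rows([
  [0,0,0.02,0,0,0,0],
  [0,0,0.02,0,0,0,0],
])

```text
time: 11.05
ee_pos: [0.5317, -0.1011, 0.0833]
eef_rot: [0.158, 0.987, -0.003, 0.001]
ft_force: [-0.6, 0.4, 0.3]
width: 0.0004
```

Call:
play_rows([
  [0,0,0.01,0,0,0,0],
  [0,0,0.01,0,0,0,0],
])

```text
time: 11.3
ee_pos: [0.5313, -0.1012, 0.0805]
eef_rot: [0.158, 0.987, -0.003, 0.001]
ft_force: [0.3, -0.2, 0.5]
width: 0.0004
```

Call:
play_rows([
  [0,0,0.01,0,0,0,0],
  [0,0,0.01,0,0,0,0],
])

```text
time: 11.55
ee_pos: [0.5313, -0.1013, 0.0784]
eef_rot: [0.158, 0.987, -0.003, 0.001]
ft_force: [0.3, 0.4, 0.2]
width: 0.0004
```

Call:
play_rows([
  [0,0,0.01,0,0,0,0],
  [0,0,0.02,0,0,0,0],
  [0,0,0.02,0,0,0,0],
])

```text
time: 11.92
ee_pos: [0.5312, -0.1017, 0.0745]
eef_rot: [0.158, 0.987, -0.003, 0.001]
ft_force: [-0.5, -2.5, 2.6]
width: 0.0001
```

Call:
play_rows([
  [0,0,0.01,0,0,0,0],
  [0,0,0.02,0,0,0,0],
  [0,0,0.03,0,0,0,0],
  [0,0,0.03,0,0,0,0],
])

```text
time: 12.42
ee_pos: [0.5312, -0.1022, 0.0686]
eef_rot: [0.158, 0.987, -0.004, 0.001]
ft_force: [-1.6, -3.6, 5.7]
width: 0.0004
```

Call:
play_rows([
  [0,0,0.01,0,0,0,0],
  [0,0,0.02,0,0,0,0],
  [0,0,0.02,0,0,0,0],
])

```text
time: 12.8
ee_pos: [0.5311, -0.1023, 0.0647]
eef_rot: [0.158, 0.987, -0.004, 0.001]
ft_force: [-3.1, -4.0, 6.7]
width: 0.0006
```

```bash
python3 - <<'E'
from go import *
s=r.read_state();print(s["time"],s["ee_pos"],s["ft_force"])
c=eyes.camera("side"); im=c["image"]
for q in ([-43,152,67.5],[-43,152,98]): print(q,proj(c,W(p,q))[0].round(1))
x0,y0=230,150
cv2.imwrite("pics/s3.png",cv2.resize(im[y0:y0+100,x0:x0+100],None,fx=6,fy=6,interpolation=cv2.INTER_CUBIC)[:,:,::-1])
E
```

```text
12.8 [ 0.53114346 -0.10232192  0.06467462] [-3.14700326 -3.95024811  6.71556142]
[-43, 152, 67.5] [278.3 209.3]
[-43, 152, 98] [277.4 197.2]
```

View pics/s3.png

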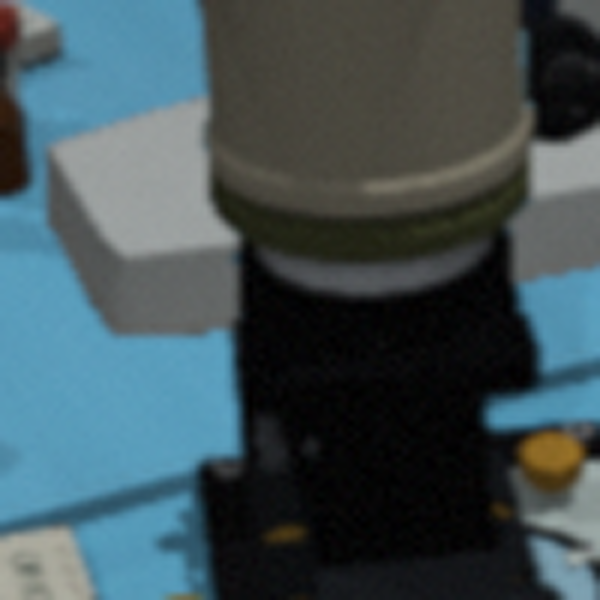

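Call:
play_rows([
  [0,0,0.004,0,0,0,0],
  [0,0,0.008,0,0,0,0],
  [0,0,0.008,0,0,0,0],
  [0,0,0.008,0,0,0,0],
])

```text
time: 13.35
ee_pos: [0.5311, -0.1024, 0.0632]
eef_rot: [0.159, 0.987, -0.004, 0.001]
ft_force: [-2.9, -4.2, 6.9]
width: 0.0003
```

Call:
play_rows([
  [0,0,-0.03,0,0,0,0],
  [0,0,-0.08,0,0,0,0],
  [0,0,-0.3,0,0,0,0],
  [0,0,-0.6,0,0,0,0],
  [0.35,0.3,-0.85,0,0,0,0],
])

```text
time: 13.98
ee_pos: [0.504, -0.0554, 0.2155]
eef_rot: [0.161, 0.987, -0.003, 0.003]
ft_force: [-0.2, 1.8, -0.4]
width: 0.0008
```

```bash
python3 go.py w:.47,.1,.25 w:.496,.154,.17
```

```text
w:.47,.1,.25 [0.47 0.1  0.25] [ 0.407  0.682 -0.179] [-0.004  0.004 -0.004]
w:.496,.154,.17 [0.496 0.154 0.17 ] [0.372 0.981 0.219] [-0.004  0.004 -0.004]
13.975 [ 0.504  -0.0554  0.2155] [-0.21  1.83 -0.41] 0.0007786026530092226
```

Return to the look pose (pitch −60°).

Call:
play_rows([
  [0.25,0.1,-0.18,0,-0.1,0,0],
  [0.4,0.3,-0.18,0,-0.21,0,0],
  [0.41,0.5,-0.18,0,-0.32,0,0],
  [0.41,0.68,-0.18,0,-0.43,0,0],
  [0.41,0.68,-0.18,0,-0.54,0,0],
])

```text
time: 14.6
ee_pos: [0.4672, 0.1053, 0.2487]
eef_rot: [0.142, 0.91, -0.062, 0.384]
ft_force: [-0.3, -1.5, -0.3]
width: 0.0004
```

```bash
python3 - <<'E'
from go import *
s=r.read_state();R=Ro.from_quat(s["eef_rot"]);G=Ro.from_quat(np.array([0.135,0.855,-0.079,0.494]))
print(s["time"],s["ee_pos"],(R.inv().apply(np.array([.495,.1546,.169])-s["ee_pos"])/.2).round(3),((R.inv()*G).as_rotvec()/np.pi*2).round(3))
E
```

```text
14.6 [0.46721144 0.10534705 0.24872099] [0.245 0.278 0.318] [ 0.001 -0.159  0.002]
```

Call:
play_rows([
  [0.1,0.14,0.14,0,-0.08,0,0],
  [0.245,0.278,0.318,0,-0.16,0,0],
  [0.245,0.278,0.318,0,-0.16,0,0],
  [0.245,0.278,0.318,0,-0.16,0,0],
])

```text
time: 15.1
ee_pos: [0.4939, 0.1512, 0.1655]
eef_rot: [0.134, 0.857, -0.083, 0.49]
ft_force: [-0.1, -0.3, 0.2]
width: 0.0004
```

```bash
python3 look.py wz3
```

```text
rider_line [(array([348.3, 224.9]), 0.8)]
tab_line [(array([347.9, 224.3]), 0.96), (array([350.6, 222.9]), 0.57)]
pointer_tip [(array([322.7, 179.9]), 0.97), (array([150.5, 196.2]), 0.39)]
[-43, 152, 65.5] [345.  184.2]
[-43, 152, 83.5] [345.2 204.6]
[-43, 152, 101.5] [345.5 225.7]
[-45, 132, 62] [321. 179.]
[-32, 120, 118] [305.7 248.3]
[-32, 164, 118] [359.2 248.9]
[-32, 164, 33] [357.1 155.2]
[-32, 120, 33] [307.4 154.6]
origin 285 150 15.3
```

View pics/wz3.png

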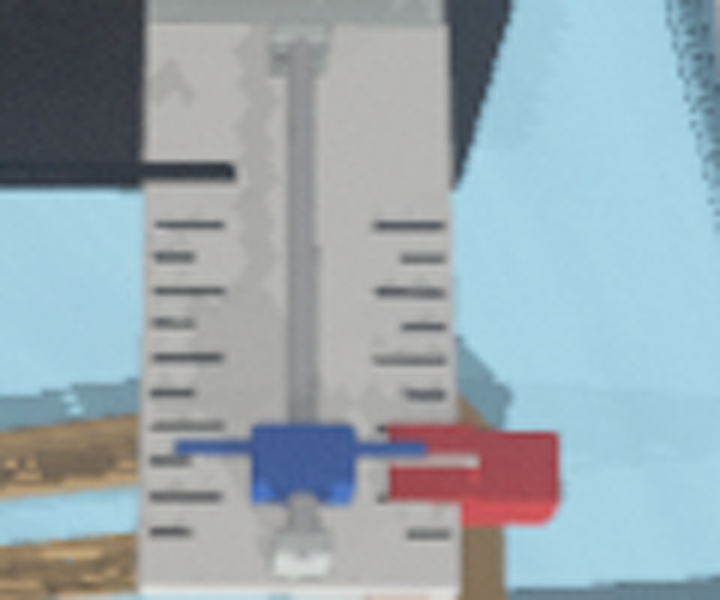

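```bash
python3 - <<'E'
from go import *
for n in("side","top"):
    c=eyes.camera(n); print(n,[(np.round(d["xy"],1),round(d["p"],2)) for d in eyes.landmark_of(c,"lever_knob")[:2]])
s=r.read_state();print(s["time"],s["ft_force"]); print(job.close_job())
E
```

```text
side [(array([258.9, 248.6]), 0.59)]
top [(array([300.1, 299. ]), 0.78), (array([298.2, 252.1]), 0.19)]
15.5 [-0.19705091 -0.45812642 -0.4975268 ]
the job is handed in; nothing more can be done
None
```

The job is done and handed in at about 15.5 s. The arrest lever is aside, the rider is level with the set tab's line, and the plate has come back to rest by itself. `close_job` reports no verdict.

- **Lever:** I pushed the knob along its arc to about 1.35 rad, judged from the side and top cameras. The last network check was noisier: 1.3 rad from the top and about 1.2 rad from the side. Both are above the 1.05 rad needed.
- **Tab and rider:** Two tilted wrist-camera views put the tab line at about 35.4 mm and the rider at about 3 mm at the start.
- **Press:** The pad went down in small steps to about 15 mm with about 7 N downward force. I held it there, then lifted off.
- **Final wrist picture:** The fin sits within about 1 to 2 mm below the white line, well inside the tab's height. The pointer is back at its rest place, and force readings on the tool were near zero.

**Checks that disagreed or failed:**
- While pressing, the gripper hid the scale from the side camera, so I judged the depth by height and force and confirmed it afterwards.
- My pose fit for the mount left 2 to 5 pixel errors at the base-plate corners. I used it only where a few millimetres did not matter.
- I did not recheck the loose things at the end; nothing I saw suggested that any had been touched.

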